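Load a hexagon tile under the leaf spring of a drilling cradle

ROBOT

A 6-joint arm with a two-finger parallel gripper is mounted at the origin on the work surface. World frame = base frame: x ahead of the robot, y to its left, z up, the work surface at z = 0. Lengths are in m, angles in rad, forces in N, time in s.
With the tool pointing down it reaches from about 0.35 to 0.775 m from the base axis. Payload 7.3 kg.
Tool frame: the origin (TCP) lies at the very end of the fingers, on their centre line; the grasp point (between the pads) lies 19 mm behind it; z points along the fingers, y is the direction in which the jaws open and shut (so a half turn about z gives the same grasp; the last joint's range is limited). The gripper opens to 92 mm and grips with 3 to 60 N. Pads are 19 mm wide; open, the fingers measure 130 mm over their backs; the gripper's body (75 mm by 190 mm) begins 47 mm behind the grasp point.
Start: joints at [-0.146, 0.342, 1.524, -0, 1.275, -0.146], TCP at [0.525, 0, 0.227] pointing down, gripper open.
Joint ranges: [-2.53, 2.53], [-0.77, 2.02], [0.04, 2.7], [-1, 4.14], [0.28, 2.66], [-3.11, 3.11]. Speed limits (rad/s): [2.57, 2.57, 3.14, 3.14, 3.14, 3.14].

INTERFACE

Orientations are given as [roll, pitch, yaw] about the fixed x, y, z axes, in that order (R = Rz(yaw) Ry(pitch) Rx(roll)).
In Python, from cell import robot gives the robot as it stands.
- The arm moves only by the tool apply_moves, never from a script. Its argument "plan" is a list of rows, each an object of numbers: "tx", "ty", "tz": the shift along the tool's x, y, z in m; "yaw": the turn about the tool's z in rad; "grip": the opening, from -1 (shut) to 1 (fully open), so that 0 is half open. In form: [{"tx": .., "ty": .., "tz": .., "yaw": .., "grip": ..}, ...]. A call has 1 to 8 rows; each row is the pose to reach, as a shift and turn from the pose commanded when the call began, along the tool's axes at that moment; what a row does not reach only later rows make up. A row lasts 1/8 s, in which the tool goes at most 62.5 mm and 10.7 degrees, less where a joint would pass 70% of its speed; a pose out of reach is approached as far as the arm can. A call with a gripper value outside its range is refused whole. The fingers move at their own pace and stop on an object; "force" is the grip in N (left out, the last holds). Time passes only in rows, so rows that repeat a pose let the fingers close. It gives the time, the measured TCP pose, the force and the opening at its end, in the units of the state.
- robot.observe(): the state, without advancing time (a new reading comes with each control period).
- robot.read_camera(name): name is "scene" or "side" or "wrist"; returns (picture, depth): 420x560x3 uint8, red, green, blue; 420x560 float32, m along the optical axis (not along the pixel's ray), 0 where there is no reading.
- robot.get_calibration(name): a dict with "camera_matrix" (3x3 intrinsics, pixels), "R" (3x3) and "t" (3): a world point X has camera coordinates R X + t. Camera axes: x right, y down, z forward; pixel columns grow to the right and rows downward; lengths in m; the calibration is good to about 2 mm. A picture is of the moment at which its call begins: read the wrist's pose just before it. get_calibration takes no time and is no camera call; for the wrist camera it gives the pose at the moment of the call.
- robot.hand_in(): hands the job in, once; it reports no verdict.
Trained networks look in the newest picture that a camera, given by its name, has taken for a name from the list of things; names that differ only in an ending like _2 or _b are one class to them, and where a whole thing is asked for, a point or a joint stands for the part that bears it (a point fixed in the world has none). Each returns a list of dicts, best first, with "confidence" (0 to 1); they miss things now and then, are a little off and sometimes report something else, mostly with a low value. They report only what shows in the picture. A call takes as long as a camera call. They do not tell look-alikes from the thing itself.
- robot.outline_of(label, camera): "region" (420x560 bool, what is visible of it) and "pixel" ([row, column] in pixels, amid what is visible of it).
- robot.tip_of(label, camera): "pixel" ([row, column] in pixels: a listed point, or the origin of a listed thing).
The state is a dict: "time": time; "qpos": joint angles; "qvel": joint speeds; "joint_efforts": joint torques, N m; "tool_pos": TCP position; "tool_rot": TCP orientation; "contact_force": force on the tool from outside, world axes, zero at the start; "torque": the same for the moment, N m; "opening": finger opening in m.
Only numpy, scipy, OpenCV 4.12 (cv2) and the standard library are available. Lean on these libraries where they do the work, as an engineer would, in place of code of your own. Each camera call takes 0.05 s, during which the arm holds its last target.

TASK

The cream hexagon tile lying on the sprung bed of the drilling cradle is to be loaded for drilling: with the fingertips on top of the tile, press it down hard so that the bed sinks, and keep it pressed while you slide it under the forked leaf spring until it is fully home in the blue V stop. Then let go and move clear, leaving the tile held down by the leaf. Do not grip, lift or tip the tile, and leave the drill, the trowel, the level block and the spare tile where they are.

Things in the scene. Friction and masses are not known exactly. Their poses are not given: they have to be found in the camera images.
- cradle: Tile-drilling cradle, fixed to the shelf: grey base plate 300 x 150 mm. Origin: centre of its underside, on the shelf. z up; x = direction in which the tile is slid, towards V stop and leaf. Aluminium side rails along x, inner faces at y = +-54 mm, x -148 to +60 mm, tops 46 mm above the shelf. Leaf anchor block at x +117 to +145 mm, 73 mm high.
- home (a point): Where the underside centre of the loaded tile belongs: x +40, y 0, z +40 mm in the cradle's frame (bed up; 0 to 9 mm lower when pressed). The blue V stop beyond it has two upright faces 120 degrees apart, tops 46 mm above the shelf, corner at x +98 mm. Axes parallel to the cradle's.
- bed (a joint): How far the cradle's sprung bed is pressed down, m: 0 up, 0.009 bottomed. Dark plate with three slick green strips (friction about 0.2), cradle x -148 to +88 mm, 104 mm wide, top 40 mm above the shelf when up. Moves straight down without tilting. Starts at 5 N total load (the tile alone does not sink it), then 1.5 N per mm; springs back when released.
- leaf: Forked spring-steel leaf over the V end of the bed. Origin at its clamped rear, cradle x +125 mm, 60 mm high. Two tines 14 mm wide at y = +-22 mm slope down towards the infeed to their lowest line at x +60 mm, 43 mm above the shelf, then turn up to a lead-in lip. Lifts from about 3 N at that line, 0.6 N per mm more; cannot go lower. Polished, friction about 0.2.
- lip (a point): Front edge of the leaf's lead-in lip, midway between the tines: cradle x +52 mm, y 0, 48 mm above the shelf (its underside 47 mm). A tile on the unpressed bed has its top at 50 mm and butts against the lip; sunk 4 mm it enters, but press to 7 to 9 mm (about 13 N and up): with less the fingers slip on the tile once the leaf bears on it. The tile meets the lip when its centre is at about cradle x +3 mm.
- tile: Tile to load: cream marble hexagon, 100 mm across flats, 115 over corners, 10 mm thick, about 0.235 kg. Origin: centre of its underside, z up. Starts flat on the bed, one corner towards the V, centre at cradle x -85 to -45 mm, 4 mm free to each rail. Good fingertip spot: on top, 28 mm behind its centre, clear of the leaf even when home. Fingers hold it by friction (about 0.6 or more).
- spare_tile: Second, identical hexagon tile lying loose on the shelf beyond the cradle; leave alone. Origin at the centre of its underside.
- drill: Yellow battery tile drill with light grey battery and black rubber push button, lying on its side beside the cradle (either side), about 220 x 190 mm, 64 mm high; leave alone. Origin under the middle of its outline.
- trowel: Notched V trowel lying flat beside the cradle (either side): steel blade 240 x 105 mm with a cork grip above it, 67 mm high; leave alone. Origin under the middle of the blade.
- level_block: Teal plastic level bubble block, 90 x 26 mm, 41 mm high with its green vial, on the shelf beyond the cradle; leave alone. Origin at the centre of its underside.
Mind the look-alikes: they are no part of the job. What is shaped like the tile but pink or red is not meant.

How it is judged:
By the outcome, as a careful person would: the job done as asked, in the order asked, and still so for the second after the job is handed in, with the robot touching nothing.
It also fails if it takes over 38 s, if anything falls off the work surface, if the arm or the gripper's body presses on something with over 40 N, if the wrist force passes 120 N, or if a joint passes its speed limit or range.

## Working session

There is one attempt and no reset: what is moved stays moved. The work goes in short steps, Python scripts to look and compute and a tool call to move; the robot and the scene stay as the last step left them, time stands still between calls to the robot, and variables do not carry over. Pictures are saved under pics/ and viewed, and the job is handed in when it is done.

Besides the shell and the picture viewer there is one more tool, called after "Call:" by a JSON object that holds its "method" and its "body". apply_moves: Moves the arm, as the interface text tells. Its arguments: {"type":"object","properties":{"plan":{"type":"array","items":{"type":"object","properties":{"tx":{"type":"number"},"ty":{"type":"number"},"tz":{"type":"number"},"yaw":{"type":"number"},"grip":{"type":"number"}}}},"force":{"type":"number"}},"required":["plan"]}

```bash
mkdir -p pics; ls
cat > h.py <<'E'
from cell import robot
import numpy as np, cv2
def shot(cam,name):
    rgb,d=robot.read_camera(cam)
    cv2.imwrite(f'pics/{name}.png',rgb[:,:,::-1]); return rgb,d
def px2w(cam,r,c,z=None,depth=None,cal=None):
    k=cal or robot.get_calibration(cam); K=np.array(k['camera_matrix']);R=np.array(k['R']);t=np.array(k['t'])
    ray=np.linalg.inv(K)@np.array([c,r,1.0])
    C=-R.T@t; v=R.T@ray
    if z is not None: return C+v*(z-C[2])/v[2]
    return C+v*depth
E
python3 - <<'E'
from h import *
o=robot.observe();print({k:np.round(v,4).tolist() for k,v in o.items()})
for c in ['scene','side']:
    rgb,d=shot(c,c+'0'); np.save(c+'0.npy',d)
    for n in ['tile','cradle','home','lip','leaf']:
        r=robot.tip_of(n,c); print(c,n,[(np.round(x['pixel']).tolist(),round(x['confidence'],2)) for x in r[:3]])
E
```

```text
pics
{'time': 0.0, 'qpos': [-0.146, 0.3427, 1.525, -0.0, 1.2754, -0.146], 'qvel': [-0.0009, -0.0004, 0.0013, -0.0004, -0.0005, -0.0002], 'joint_efforts': [0.0008, -43.1246, -24.422, 0.0718, 0.0559, -0.0001], 'tool_pos': [0.5246, 0.0001, 0.226], 'tool_rot': [-3.14, -0.0002, 1.5708], 'contact_force': [-0.0518, 0.455, -0.4391], 'torque': [0.0192, 0.0264, -0.0046], 'opening': 0.0919}
scene tile [([166.0, 230.0], 0.96), ([192.0, 256.0], 0.89), ([250.0, 121.0], 0.77)]
scene cradle [([226.0, 248.0], 0.59)]
scene home [([220.0, 248.0], 0.86), ([225.0, 242.0], 0.28)]
scene lip [([225.0, 243.0], 0.42)]
scene leaf [([236.0, 234.0], 0.59)]
side tile [([237.0, 252.0], 0.97), ([291.0, 162.0], 0.71), ([342.0, 375.0], 0.6)]
side cradle [([245.0, 286.0], 0.68)]
side home [([233.0, 305.0], 0.67)]
side lip [([232.0, 307.0], 0.77), ([226.0, 340.0], 0.74)]
side leaf [([227.0, 338.0], 0.54)]
```

View pics/scene0.png

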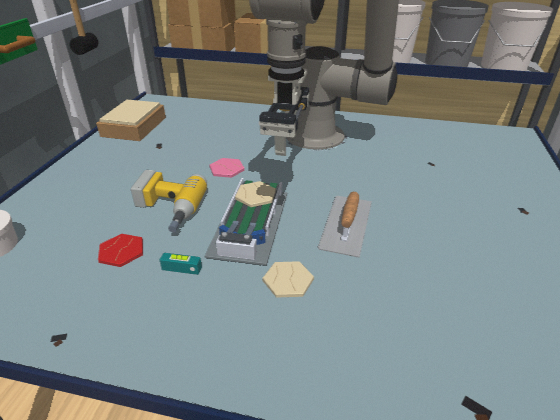

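View pics/side0.png

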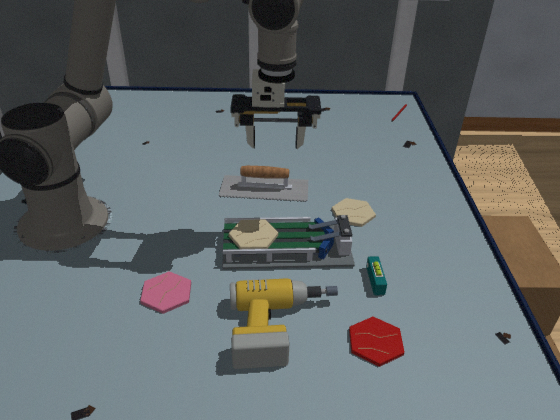

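The scene picture shows the cradle around (220,248), with the cream tile at its robot end (193,256). The side picture shows the tile at (236,254) and the anchor block at (235,343). The pink, red and spare tiles are all off the cradle.

Run:
```python
from h import *
for c,pts in {'scene':[(193,256)],'side':[(235,254),(228,232),(240,320),(230,343)]}.items():
    d=np.load(c+'0.npy')
    for r,cc in pts: print(c,r,cc,np.round(px2w(c,r,cc,z=0.05),4),np.round(px2w(c,r,cc,depth=d[r,cc]),4))
# height map from side
for c in ['side','scene']:
    d=np.load(c+'0.npy'); k=robot.get_calibration(c);K=np.array(k['camera_matrix']);R=np.array(k['R']);t=np.array(k['t'])
    v,u=np.mgrid[0:420,0:560]; P=np.stack([(u-K[0,2])/K[0,0]*d,(v-K[1,2])/K[1,1]*d,d],-1)
    W=(P-t)@R; np.save(c+'W.npy',W)
im=cv2.imread('pics/side0.png')[200:290,200:380]; cv2.imwrite('pics/side0z.png',cv2.resize(im,None,fx=4,fy=4,interpolation=cv2.INTER_CUBIC))
print({k:np.round(v,3).tolist() for k,v in robot.get_calibration('wrist').items()})
robot.read_camera('side')
for n in ['cradle','tile']:
    r=robot.outline_of(n,'side')
    W=np.load('sideW.npy')
    for x in r:
        m=x['region'];P=W[m];P=P[np.isfinite(P).all(1)&(P[:,2]>-.02)]
        print(n,x['confidence'],x['pixel'],m.sum(),np.round(np.percentile(P,[2,50,98],axis=0),3).tolist())
        if n=='cradle': print(cv2.minAreaRect((P[:,:2]*1000).astype(np.float32)))
```

```text
scene 193 256 [ 0.4802 -0.089   0.05  ] [ 0.4801 -0.0891  0.0499]
side 235 254 [ 0.4799 -0.0997  0.05  ] [ 0.4802 -0.1065  0.0556]
side 228 232 [ 0.4276 -0.0753  0.05  ] [ 0.4266 -0.0652  0.0418]
side 240 320 [ 0.6312 -0.1145  0.05  ] [ 0.6328 -0.1013  0.0389]
side 230 343 [ 0.6877 -0.0772  0.05  ] [ 0.6839 -0.0985  0.0673]
{'camera_matrix': [[306.196, 0.0, 280.333], [0.0, 306.196, 207.859], [0.0, 0.0, 1.0]], 'R': [[1.0, -0.0, -0.0], [-0.0, -0.95, 0.312], [-0.0, -0.312, -0.95]], 't': [-0.524, -0.039, 0.393]}
cradle 0.58 [245.4, 297.3] 5202 [[0.414, -0.164, 0.008], [0.581, -0.125, 0.039], [0.698, -0.03, 0.07]]
((555.05322265625, -492.8369140625), (1036.4678955078125, 309.24786376953125), 89.10714721679688)
tile 0.86 [293.7, 165.1] 1559 [[0.25, -0.292, 0.003], [0.298, -0.244, 0.011], [0.345, -0.19, 0.015]]
tile 0.71 [339.0, 375.8] 1999 [[0.677, -0.416, 0.003], [0.725, -0.369, 0.011], [0.772, -0.317, 0.015]]
tile 0.68 [233.7, 251.7] 1111 [[0.43, -0.142, 0.046], [0.478, -0.098, 0.051], [0.526, -0.046, 0.055]]
```

View pics/side0z.png

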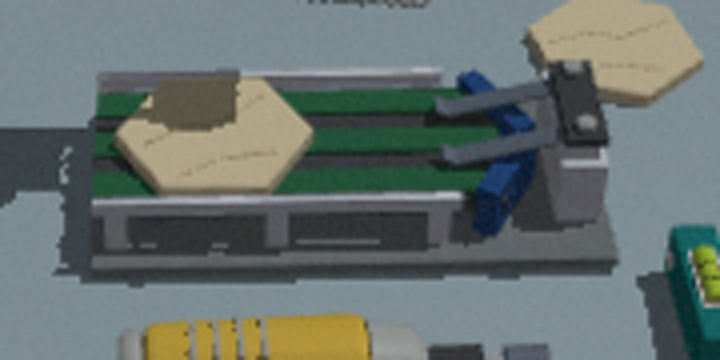

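Run:
```python
from h import *
k=robot.get_calibration('wrist'); rgb,d=shot('wrist','w0'); np.save('w0.npy',d); np.savez('w0c.npz',**k)
for n in ['tile','cradle','home','lip','leaf']:
    r=robot.tip_of(n,'wrist'); print(n,[(np.round(x['pixel']).tolist(),round(x['confidence'],2)) for x in r[:3]])
```

```text
tile [([255.0, 243.0], 0.75)]
cradle [([237.0, 304.0], 0.69)]
home [([250.0, 336.0], 0.82)]
lip [([255.0, 344.0], 0.91), ([257.0, 240.0], 0.5)]
leaf [([257.0, 413.0], 0.56)]
```

View pics/w0.png

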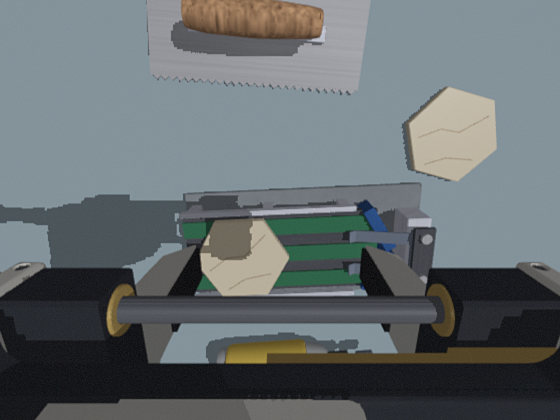

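The wrist view shows the tile at (256,243), the leaf tines at (240–268,370), the far rail along row ~210 and the anchor block at (255,423). I'll fit the cradle from the point clouds.

Run:
```python
from h import *
c=np.load('w0c.npz');cal={k:c[k] for k in c}
def P(r,cc,z): return px2w('wrist',r,cc,z=z,cal=cal)
im=cv2.imread('pics/w0.png')[170:310,160:450]; cv2.imwrite('pics/w0z.png',cv2.resize(im,None,fx=2.7,fy=2.7,interpolation=cv2.INTER_CUBIC))
d=np.load('w0.npy');K=cal['camera_matrix']
v,u=np.mgrid[0:420,0:560];W=(np.stack([(u-K[0,2])/K[0,0]*d,(v-K[1,2])/K[1,1]*d,d],-1)-cal['t'])@cal['R']
# tile top by colour
rgb=cv2.imread('pics/w0.png');hsv=cv2.cvtColor(rgb,cv2.COLOR_BGR2HSV)
reg=(v>180)&(v<300)&(u>170)&(u<440)
for name,lo,hi in [('green',(50,80,20),(85,255,255)),('blue',(105,100,30),(130,255,255))]:
    m=(cv2.inRange(hsv,lo,hi)>0)&reg
    print(name,m.sum(),np.round(np.percentile(W[m],[1,50,99],axis=0),4).tolist())
for r,cc in [(250,270),(280,240),(225,320),(218,330),(209,300),(220,415)]: print(r,cc,np.round(W[r,cc],4))
for a in [(194,185),(184,422)]: print('plate edge',np.round(P(*a,0.008),4))
for n,z in [('far rail',0.046)]:
    for a in [(214,190),(208,340)]: print(n,np.round(P(*a,z),4))
```

```text
green 4483 [[0.4088, -0.1343, 0.0378], [0.5658, -0.077, 0.0409], [0.6312, -0.0081, 0.228]]
blue 568 [[0.6038, -0.1325, 0.017], [0.635, -0.0429, 0.0464], [0.6624, -0.0191, 0.1132]]
250 270 [ 0.5115 -0.0772  0.0518]
280 240 [ 0.4736 -0.1189  0.0509]
225 320 [ 0.5718 -0.049   0.0417]
218 330 [ 0.5835 -0.0404  0.0406]
209 300 [ 0.5469 -0.0271  0.0463]
220 415 [ 0.679  -0.0376  0.0551]
plate edge [ 0.402  -0.0196  0.008 ]
plate edge [ 0.7033 -0.0065  0.008 ]
far rail [ 0.4178 -0.0334  0.046 ]
far rail [ 0.5937 -0.026   0.046 ]
```

View pics/w0z.png

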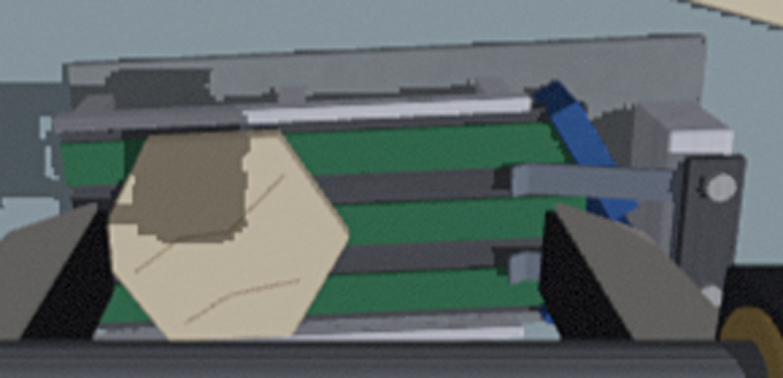

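Call:
{"method": "apply_moves", "body": {"plan": [{"tx":0.03,"ty":0.02,"tz":0,"grip":-1},{"tx":0.06,"ty":0.03,"tz":0,"grip":-1},{"tx":0.06,"ty":0.03,"tz":0,"grip":-1},{"tx":0.06,"ty":0.03,"tz":0,"grip":-1},{"tx":0.06,"ty":0.03,"tz":0,"grip":-1}], "force": 20}}

```text
schema error: expected keys tx, ty, tz, yaw, grip
```

Run:
```python
from h import *
o=robot.observe();print({k:np.round(v,4).tolist() for k,v in o.items()})
k=robot.get_calibration('wrist'); rgb,d=shot('wrist','w1'); np.save('w1.npy',d); np.savez('w1c.npz',**k)
im=cv2.imread('pics/w1.png')[180:380,150:440]; cv2.imwrite('pics/w1z.png',cv2.resize(im,None,fx=2.7,fy=2.7,interpolation=cv2.INTER_CUBIC))
for n in ['tile','cradle','home','lip','leaf']:
    r=robot.tip_of(n,'wrist'); print(n,[(np.round(x['pixel']).tolist(),round(x['confidence'],2)) for x in r[:3]])
```

```text
{'time': 1.05, 'qpos': [-0.146, 0.342, 1.5241, 0.0, 1.2754, -0.146], 'qvel': [0.0002, 0.0015, 0.0021, -0.0002, 0.0001, 0.0003], 'joint_efforts': [-0.0001, -43.1142, -24.4481, 0.0719, 0.0482, -0.0], 'tool_pos': [0.525, 0.0, 0.2268], 'tool_rot': [3.1415, 0.0, 1.5708], 'contact_force': [-0.6702, -0.8722, 0.3078], 'torque': [0.0435, 0.0254, 0.013], 'opening': 0.0919}
tile [([255.0, 242.0], 0.77), ([258.0, 415.0], 0.41)]
cradle [([240.0, 304.0], 0.96)]
home [([249.0, 336.0], 0.57)]
lip [([254.0, 346.0], 0.93)]
leaf [([257.0, 414.0], 0.56)]
```

View pics/w1z.png

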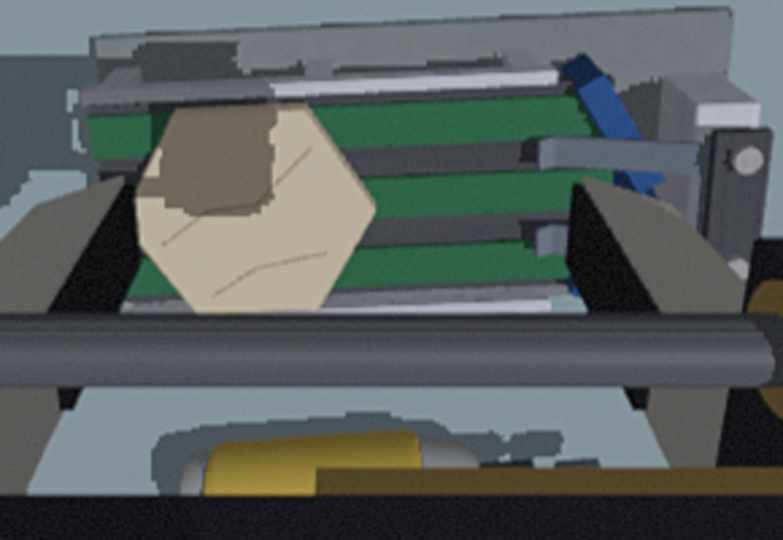

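The move was refused because every key must be given, so the picture is unchanged. I'll send it again.

Call:
{"method": "apply_moves", "body": {"plan": [{"tx":0.03,"ty":0.02,"tz":0,"yaw":0,"grip":-1},{"tx":0.06,"ty":0.03,"tz":0,"yaw":0,"grip":-1},{"tx":0.06,"ty":0.03,"tz":0,"yaw":0,"grip":-1},{"tx":0.06,"ty":0.03,"tz":0,"yaw":0,"grip":-1},{"tx":0.06,"ty":0.03,"tz":0,"yaw":0,"grip":-1}], "force": 20}}

```text
time: 1.98
tool_pos: [0.5548, 0.0592, 0.2268]
tool_rot: [-3.142, 0.0, 1.57]
contact_force: [-0.5, -1.3, -0.1]
opening: 0.0465
```

Run:
```python
from h import *
o=robot.observe();print({k:np.round(v,4).tolist() for k,v in o.items()})
k=robot.get_calibration('wrist'); rgb,d=shot('wrist','w1'); np.save('w1.npy',d); np.savez('w1c.npz',**k)
im=cv2.imread('pics/w1.png')[180:380,150:440]; cv2.imwrite('pics/w1b.png',cv2.resize(im,None,fx=2.7,fy=2.7,interpolation=cv2.INTER_CUBIC))
cv2.imwrite('pics/w1c.png',cv2.imread('pics/w1.png'))
for n in ['tile','cradle','home','lip','leaf']:
    r=robot.tip_of(n,'wrist'); print(n,[(np.round(x['pixel']).tolist(),round(x['confidence'],2)) for x in r[:3]])
```

```text
{'time': 1.975, 'qpos': [-0.0309, 0.4025, 1.4317, -0.0003, 1.3074, -0.0299], 'qvel': [-0.0001, -0.0024, -0.0013, 0.0006, -0.001, 0.0009], 'joint_efforts': [0.281, -46.4681, -24.7804, 0.0884, 0.0387, -0.0056], 'tool_pos': [0.5548, 0.0592, 0.2268], 'tool_rot': [-3.1416, 0.0003, 1.5699], 'contact_force': [-0.4714, -1.337, -0.1082], 'torque': [-0.0133, 0.0028, 0.0742], 'opening': 0.0465}
tile []
cradle [([278.0, 280.0], 0.68)]
home [([290.0, 311.0], 0.57)]
lip []
leaf []
```

View pics/w1b.png

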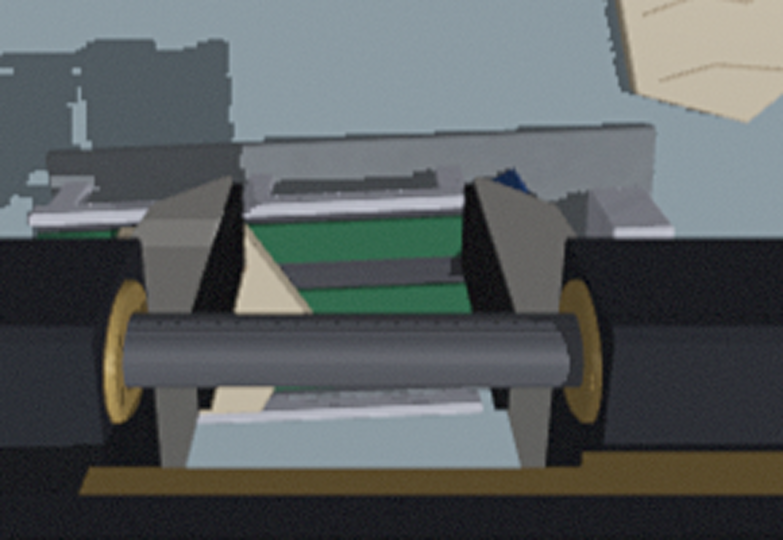

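View pics/w1c.png

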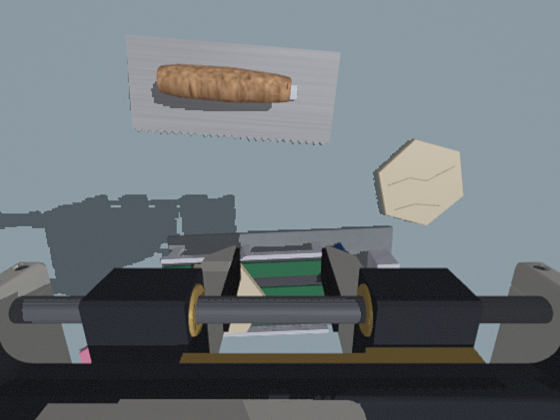

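The cradle moved down behind the fingers, because image down is world −y. I'll go the other way.

Call:
{"method": "apply_moves", "body": {"plan": [{"tx":-0.05,"ty":0,"tz":0,"yaw":-0.043,"grip":-1},{"tx":-0.1,"ty":0,"tz":0,"yaw":-0.043,"grip":-1},{"tx":-0.15,"ty":0,"tz":0,"yaw":-0.043,"grip":-1},{"tx":-0.2,"ty":0,"tz":0,"yaw":-0.043,"grip":-1},{"tx":-0.2,"ty":0,"tz":0,"yaw":-0.043,"grip":-1},{"tx":-0.2,"ty":0,"tz":0,"yaw":-0.043,"grip":-1}], "force": 20}}

```text
time: 3.02
tool_pos: [0.5549, -0.1398, 0.2266]
tool_rot: [-3.141, -0.001, 1.613]
contact_force: [-0.0, 0.5, -0.6]
opening: 0.0002
```

Run:
```python
from h import *
o=robot.observe();print({k:np.round(v,4).tolist() for k,v in o.items() if k in('time','tool_pos','tool_rot','contact_force','opening')})
k=robot.get_calibration('wrist'); rgb,d=shot('wrist','w2'); np.save('w2.npy',d); np.savez('w2c.npz',**k)
for n in ['tile','cradle','home','lip','leaf']:
    r=robot.tip_of(n,'wrist'); print(n,[(np.round(x['pixel']).tolist(),round(x['confidence'],2)) for x in r[:3]])
```

```text
{'time': 3.025, 'tool_pos': [0.5549, -0.1398, 0.2266], 'tool_rot': [-3.1414, -0.0006, 1.6131], 'contact_force': [-0.0396, 0.5273, -0.5514], 'opening': 0.0002}
tile [([238.0, 88.0], 0.96), ([325.0, 385.0], 0.87), ([139.0, 213.0], 0.58)]
cradle []
home [([137.0, 318.0], 0.91), ([223.0, 426.0], 0.61)]
lip []
leaf [([139.0, 405.0], 0.58), ([221.0, 427.0], 0.5)]
```

View pics/w2.png

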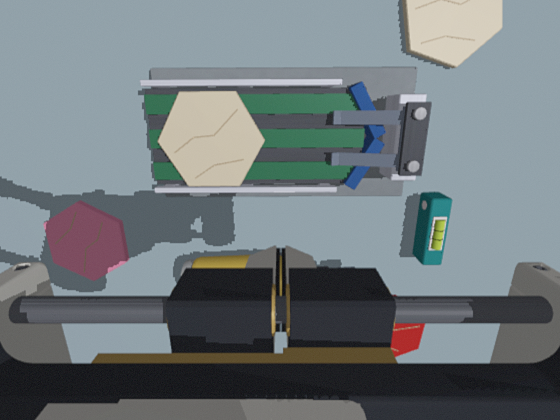

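Now the whole cradle is clear: tile corners at (140,158) and (139,265), rails on rows 83 and 189, V corner near (138,383), tine tips at (118/159,333).

```bash
cat > m.py <<'E'
from h import *
c=np.load('w2c.npz');cal={k:c[k] for k in c}
d=np.load('w2.npy');K=cal['camera_matrix']
v,u=np.mgrid[0:420,0:560];W=(np.stack([(u-K[0,2])/K[0,0]*d,(v-K[1,2])/K[1,1]*d,d],-1)-cal['t'])@cal['R']
P=lambda r,cc,z: px2w('wrist',r,cc,z=z,cal=cal)
rgb=cv2.imread('pics/w2.png');hsv=cv2.cvtColor(rgb,cv2.COLOR_BGR2HSV)
reg=(v>60)&(v<210)&(u>130)&(u<440)
# tile
m=((cv2.inRange(hsv,(10,30,120),(30,160,255))>0)&reg&(u<275)).astype(np.uint8)
n,l,s,ct=cv2.connectedComponentsWithStats(m);i=1+np.argmax(s[1:,4]);mm=l==i
print('tile px',s[i],ct[i],'z med',np.median(W[mm][:,2]))
cn=max(cv2.findContours(mm.astype(np.uint8),0,cv2.CHAIN_APPROX_NONE)[0],key=cv2.contourArea)
h=cv2.approxPolyDP(cv2.convexHull(cn),5,True)[:,0]
pts=np.array([P(b,a,0.05)[:2] for a,b in h]);print(np.round(pts,4).tolist())
allp=np.array([P(b,a,0.05)[:2] for a,b in cn[:,0]],np.float32)
M=cv2.moments(allp.reshape(-1,1,2)*1000);print('centre',M['m10']/M['m00'],M['m01']/M['m00'],'area',M['m00'],'expect',8660)
yaw=0.0435;R=np.array([[np.cos(yaw),np.sin(yaw)],[-np.sin(yaw),np.cos(yaw)]])
for nm,r,cc,z in [('rail far L',83,143,.046),('rail far R',82,341,.046),('rail near L',189,156,.046),('rail near R',189,336,.046),('plate TL',68,151,.008),('plate TR',68,416,.008),('plate BL',195,153,.008),('plate BR',195,404,.008),('tine1',118,333,.048),('tine2',159,331,.048),('V',138,383,.046)]:
    p=P(r,cc,z);print(nm,np.round(p,4), 'rot',np.round(R@p[:2],4))
print('W plate',np.round([W[74,300],W[74,200],W[83,250],W[189,250],W[130,300]],4).tolist())
z=cv2.resize(rgb[60:205,130:440],None,fx=2.58,fy=2.58,interpolation=cv2.INTER_CUBIC);cv2.imwrite('pics/w2z.png',z)
E
python3 m.py
```

```text
tile px [ 158   91  107   95 7706] [210.53036595 137.76940047] z med 0.050926397683485315
[[0.5031, -0.0401], [0.5341, -0.0881], [0.5072, -0.139], [0.4498, -0.1414], [0.42, -0.095], [0.4434, -0.0464]]
centre 476.745888403409 -90.75282547510466 area 8552.689704199613 expect 8660
rail far L [ 0.4079 -0.0362  0.046 ] rot [ 0.4059 -0.0539]
rail far R [ 0.6115 -0.0266  0.046 ] rot [ 0.6098 -0.0532]
rail near L [ 0.4118 -0.1487  0.046 ] rot [ 0.4049 -0.1665]
rail near R [ 0.6176 -0.14    0.046 ] rot [ 0.6109 -0.1667]
plate TL [ 0.4025 -0.018   0.008 ] rot [ 0.4013 -0.0354]
plate TR [ 0.7014 -0.0054  0.008 ] rot [ 0.7005 -0.0359]
plate BL [ 0.3918 -0.1674  0.008 ] rot [ 0.3841 -0.1843]
plate BR [ 0.7128 -0.1538  0.008 ] rot [ 0.7054 -0.1847]
tine1 [ 0.6064 -0.0624  0.048 ] rot [ 0.6031 -0.0887]
tine2 [ 0.6083 -0.1057  0.048 ] rot [ 0.6031 -0.1321]
V [ 0.6629 -0.0809  0.046 ] rot [ 0.6588 -0.1097]
W plate [[0.5707, -0.0177, 0.0138], [0.459, -0.0224, 0.0138], [0.518, -0.0315, 0.0459], [0.5193, -0.1439, 0.0469], [0.5726, -0.0766, 0.0413]]
```

View pics/w2z.png

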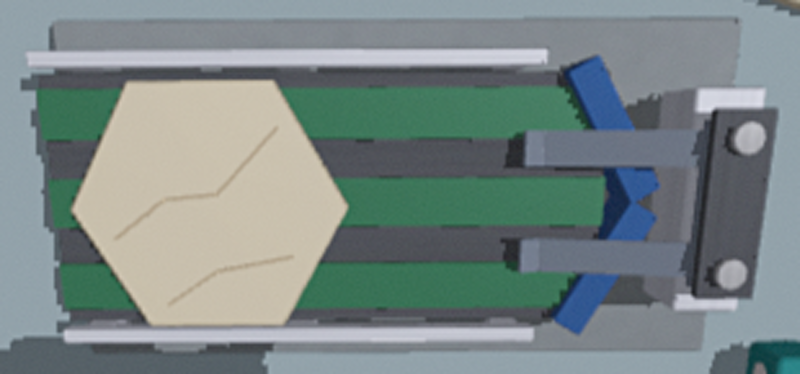

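Call:
{"method": "apply_moves", "body": {"plan": [{"tx":0.018,"ty":-0.035,"tz":0.02,"yaw":0,"grip":-1},{"tx":0.036,"ty":-0.07,"tz":0.05,"yaw":0,"grip":-1},{"tx":0.053,"ty":-0.104,"tz":0.09,"yaw":0,"grip":-1},{"tx":0.053,"ty":-0.104,"tz":0.13,"yaw":0,"grip":-1},{"tx":0.053,"ty":-0.104,"tz":0.16,"yaw":0,"grip":-1},{"tx":0.053,"ty":-0.104,"tz":0.168,"yaw":0,"grip":-1},{"tx":0.053,"ty":-0.104,"tz":0.168,"yaw":0,"grip":-1},{"tx":0.053,"ty":-0.104,"tz":0.168,"yaw":0,"grip":-1}], "force": 20}}

```text
time: 4.32
tool_pos: [0.4497, -0.0917, 0.0598]
tool_rot: [3.14, 0.001, 1.614]
contact_force: [-0.5, -0.0, 0.3]
opening: 0.0007
```

Run:
```python
from h import *
o=robot.observe();print({k:np.round(v,4).tolist() for k,v in o.items() if k in('time','tool_pos','tool_rot','contact_force','opening')})
rgb,d=shot('side','s1')
cv2.imwrite('pics/s1z.png',cv2.resize(cv2.imread('pics/s1.png')[190:290,200:380],None,fx=4,fy=4,interpolation=cv2.INTER_CUBIC))
```

```text
{'time': 4.325, 'tool_pos': [0.4497, -0.0917, 0.0598], 'tool_rot': [3.1395, 0.0009, 1.614], 'contact_force': [-0.4959, -0.0172, 0.3344], 'opening': 0.0007}
```

View pics/s1z.png

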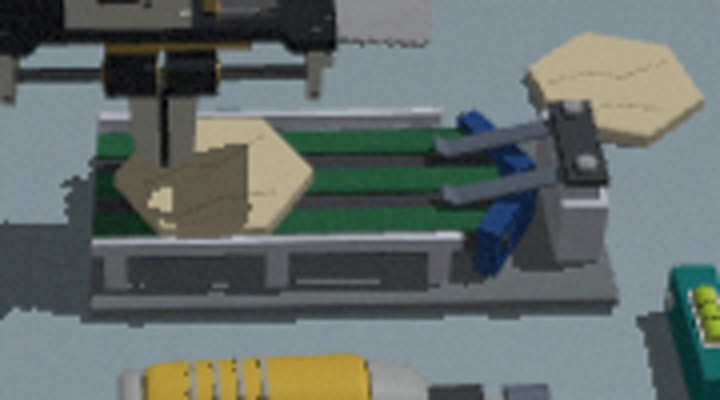

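The closed fingertips hang over the rear part of the tile, at zoom (163,165), 10 mm up. I'll press down gently.

Call:
{"method": "apply_moves", "body": {"plan": [{"tx":0,"ty":0,"tz":0.005,"yaw":0,"grip":-1},{"tx":0,"ty":0,"tz":0.009,"yaw":0,"grip":-1},{"tx":0,"ty":0,"tz":0.011,"yaw":0,"grip":-1},{"tx":0,"ty":0,"tz":0.013,"yaw":0,"grip":-1},{"tx":0,"ty":0,"tz":0.015,"yaw":0,"grip":-1},{"tx":0,"ty":0,"tz":0.015,"yaw":0,"grip":-1},{"tx":0,"ty":0,"tz":0.015,"yaw":0,"grip":-1}]}}

```text
time: 5.25
tool_pos: [0.449, -0.0916, 0.0445]
tool_rot: [3.141, 0.0, 1.614]
contact_force: [-2.6, 1.5, 10.7]
opening: 0.0006
```

Call:
{"method": "apply_moves", "body": {"plan": [{"tx":0,"ty":0,"tz":0.0015,"yaw":0,"grip":-1},{"tx":0,"ty":0,"tz":0.003,"yaw":0,"grip":-1},{"tx":0,"ty":0,"tz":0.003,"yaw":0,"grip":-1},{"tx":0,"ty":0,"tz":0.003,"yaw":0,"grip":-1}]}}

```text
time: 5.75
tool_pos: [0.449, -0.0916, 0.0418]
tool_rot: [3.141, 0.0, 1.614]
contact_force: [-3.3, 1.1, 15.4]
opening: 0.0005
```

Call:
{"method": "apply_moves", "body": {"plan": [{"tx":0,"ty":0.004,"tz":0,"yaw":0,"grip":-1},{"tx":0,"ty":0.012,"tz":0,"yaw":0,"grip":-1},{"tx":0,"ty":0.02,"tz":0,"yaw":0,"grip":-1},{"tx":0,"ty":0.028,"tz":0,"yaw":0,"grip":-1},{"tx":0,"ty":0.036,"tz":0,"yaw":0,"grip":-1},{"tx":0,"ty":0.044,"tz":0,"yaw":0,"grip":-1},{"tx":0,"ty":0.05,"tz":0,"yaw":0,"grip":-1},{"tx":0,"ty":0.05,"tz":0,"yaw":0,"grip":-1}]}}

```text
time: 6.75
tool_pos: [0.4989, -0.0895, 0.0419]
tool_rot: [3.141, 0.0, 1.614]
contact_force: [-4.4, 0.8, 15.2]
opening: 0.0005
```

Run:
```python
from h import *
o=robot.observe();print({k:np.round(v,4).tolist() for k,v in o.items() if k in('time','tool_pos','tool_rot','contact_force','opening')})
rgb,d=shot('side','s2')
cv2.imwrite('pics/s2z.png',cv2.resize(cv2.imread('pics/s2.png')[190:290,200:380],None,fx=4,fy=4,interpolation=cv2.INTER_CUBIC))
```

```text
{'time': 6.75, 'tool_pos': [0.4989, -0.0895, 0.0419], 'tool_rot': [3.1413, 0.0004, 1.6141], 'contact_force': [-4.3585, 0.8412, 15.1988], 'opening': 0.0005}
```

View pics/s2z.png

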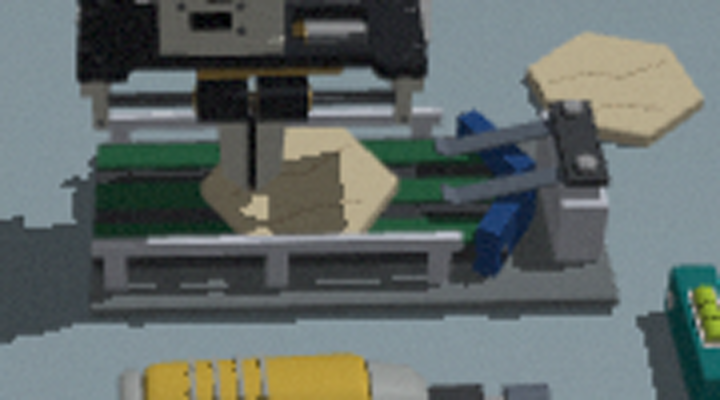

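The tile follows the fingers: its front corner is at zoom (397,183) and the bed is sunk. I'll go on under the lip.

Call:
{"method": "apply_moves", "body": {"plan": [{"tx":0,"ty":0.006,"tz":0.0003,"yaw":0,"grip":-1},{"tx":0,"ty":0.013,"tz":0.0003,"yaw":0,"grip":-1},{"tx":0,"ty":0.02,"tz":0.0003,"yaw":0,"grip":-1},{"tx":0,"ty":0.027,"tz":0.0003,"yaw":0,"grip":-1},{"tx":0,"ty":0.034,"tz":0.0003,"yaw":0,"grip":-1},{"tx":0,"ty":0.041,"tz":0.0003,"yaw":0,"grip":-1},{"tx":0,"ty":0.048,"tz":0.0003,"yaw":0,"grip":-1},{"tx":0,"ty":0.052,"tz":0.0003,"yaw":0,"grip":-1}]}}

```text
time: 7.8
tool_pos: [0.5503, -0.0873, 0.0417]
tool_rot: [-3.141, 0.0, 1.614]
contact_force: [-7.1, -0.4, 15.1]
opening: 0.0001
```

Run:
```python
from h import *
o=robot.observe();print({k:np.round(v,4).tolist() for k,v in o.items() if k in('time','tool_pos','tool_rot','contact_force','opening')})
rgb,d=shot('side','s3')
cv2.imwrite('pics/s3z.png',cv2.resize(cv2.imread('pics/s3.png')[190:290,200:380],None,fx=4,fy=4,interpolation=cv2.INTER_CUBIC))
```

```text
{'time': 7.8, 'tool_pos': [0.5503, -0.0873, 0.0417], 'tool_rot': [-3.1405, 0.0004, 1.6141], 'contact_force': [-7.1464, -0.4463, 15.0933], 'opening': 0.0001}
```

View pics/s3z.png

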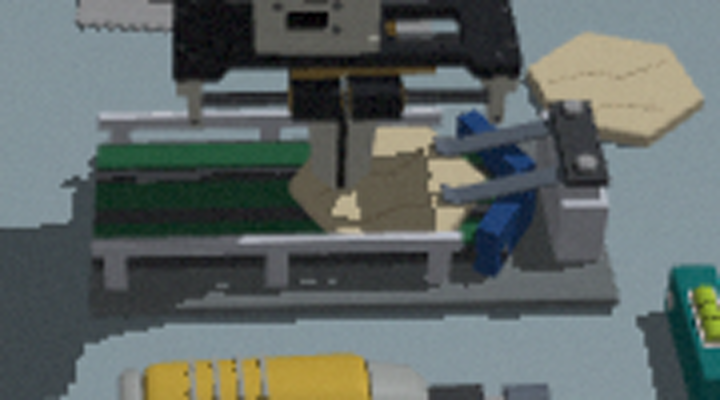

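The tile is under the tines and hasn't slipped (rear corner at zoom (290,187), finger at 343). Drag has risen to 7 N, so I'll press 1 mm harder for the last stretch.

Call:
{"method": "apply_moves", "body": {"plan": [{"tx":0,"ty":0,"tz":0.001,"yaw":0,"grip":-1},{"tx":0,"ty":0.003,"tz":0.001,"yaw":0,"grip":-1},{"tx":0,"ty":0.006,"tz":0.001,"yaw":0,"grip":-1},{"tx":0,"ty":0.009,"tz":0.001,"yaw":0,"grip":-1},{"tx":0,"ty":0.011,"tz":0.001,"yaw":0,"grip":-1},{"tx":0,"ty":0.013,"tz":0.001,"yaw":0,"grip":-1}]}}

```text
time: 8.6
tool_pos: [0.563, -0.0868, 0.0412]
tool_rot: [-3.14, 0.0, 1.614]
contact_force: [-8.6, 0.5, 19.1]
opening: 0.0005
```

Call:
{"method": "apply_moves", "body": {"plan": [{"tx":0,"ty":0.001,"tz":0.0004,"yaw":0,"grip":-1},{"tx":0,"ty":0.002,"tz":0.0004,"yaw":0,"grip":-1},{"tx":0,"ty":0.003,"tz":0.0004,"yaw":0,"grip":-1},{"tx":0,"ty":0.003,"tz":0.0004,"yaw":0,"grip":-1}]}}

```text
time: 9.1
tool_pos: [0.5661, -0.0868, 0.0412]
tool_rot: [-3.141, 0.001, 1.614]
contact_force: [-9.4, 0.9, 21.3]
opening: 0.0006
```

Run:
```python
from h import *
o=robot.observe();print({k:np.round(v,4).tolist() for k,v in o.items() if k in('time','tool_pos','tool_rot','contact_force','torque')})
rgb,d=shot('side','s4')
cv2.imwrite('pics/s4z.png',cv2.resize(cv2.imread('pics/s4.png')[190:280,250:360],None,fx=7,fy=7,interpolation=cv2.INTER_CUBIC)[:600])
```

```text
{'time': 9.1, 'tool_pos': [0.5661, -0.0868, 0.0412], 'tool_rot': [-3.141, 0.0007, 1.6141], 'contact_force': [-9.3826, 0.8795, 21.2982], 'torque': [-0.0202, 1.4773, -0.0202]}
```

View pics/s4z.png

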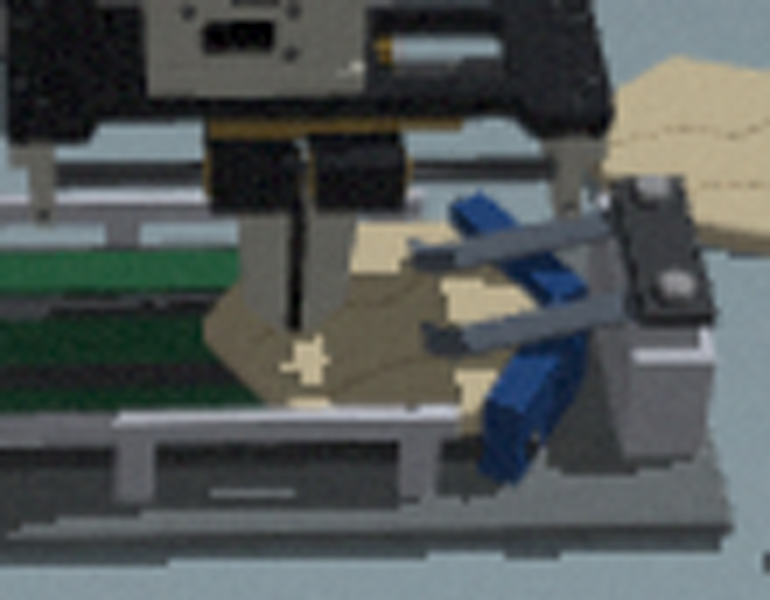

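Close to the V now. I'll creep on in 1 mm steps and watch for a force jump.

Call:
{"method": "apply_moves", "body": {"plan": [{"tx":0,"ty":0.001,"tz":0,"yaw":0,"grip":-1},{"tx":0,"ty":0.002,"tz":0,"yaw":0,"grip":-1},{"tx":0,"ty":0.002,"tz":0,"yaw":0,"grip":-1}]}}

```text
time: 9.52
tool_pos: [0.5664, -0.0867, 0.0411]
tool_rot: [-3.137, 0.0, 1.614]
contact_force: [-13.9, -1.6, 25.0]
opening: 0.0005
```

Call:
{"method": "apply_moves", "body": {"plan": [{"tx":0,"ty":0,"tz":0.001,"yaw":0,"grip":-1},{"tx":0,"ty":0.001,"tz":0.001,"yaw":0,"grip":-1},{"tx":0,"ty":0.001,"tz":0.001,"yaw":0,"grip":-1}]}}

```text
time: 9.9
tool_pos: [0.5665, -0.0867, 0.041]
tool_rot: [-3.135, 0.0, 1.615]
contact_force: [-18.9, -1.2, 35.3]
opening: 0.0008
```

Run:
```python
from h import *
o=robot.observe();print({k:np.round(v,4).tolist() for k,v in o.items() if k in('time','tool_pos','tool_rot','contact_force','torque')})
rgb,d=shot('side','s5')
cv2.imwrite('pics/s5z.png',cv2.resize(cv2.imread('pics/s5.png')[190:275,250:360],None,fx=7,fy=7,interpolation=cv2.INTER_CUBIC))
rgb,d=shot('scene','c5')
cv2.imwrite('pics/c5z.png',cv2.resize(cv2.imread('pics/c5.png')[170:270,190:300],None,fx=6,fy=6,interpolation=cv2.INTER_CUBIC))
k=robot.get_calibration('wrist'); shot('wrist','w5')
```

```text
{'time': 9.9, 'tool_pos': [0.5665, -0.0867, 0.041], 'tool_rot': [-3.1355, 0.0003, 1.6146], 'contact_force': [-18.9139, -1.2461, 35.2615], 'torque': [-0.2317, 3.5624, -0.0066]}
```

View pics/s5z.png

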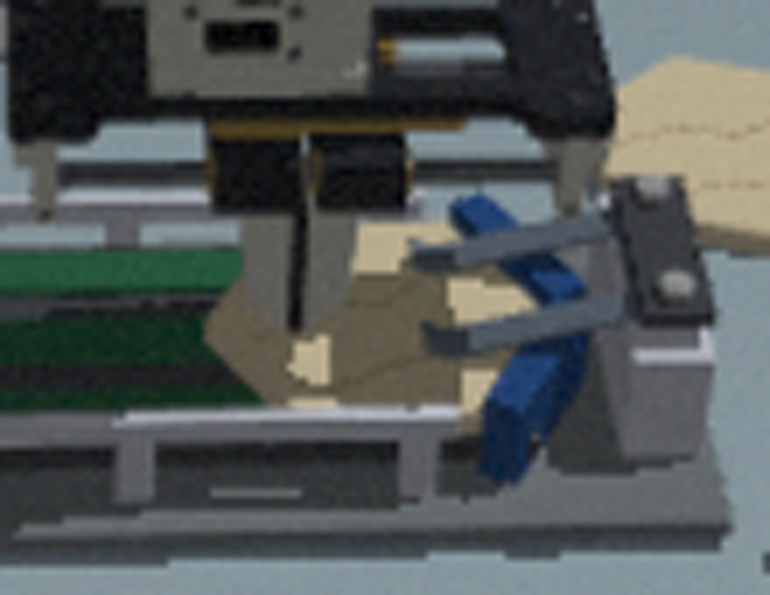

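View pics/c5z.png

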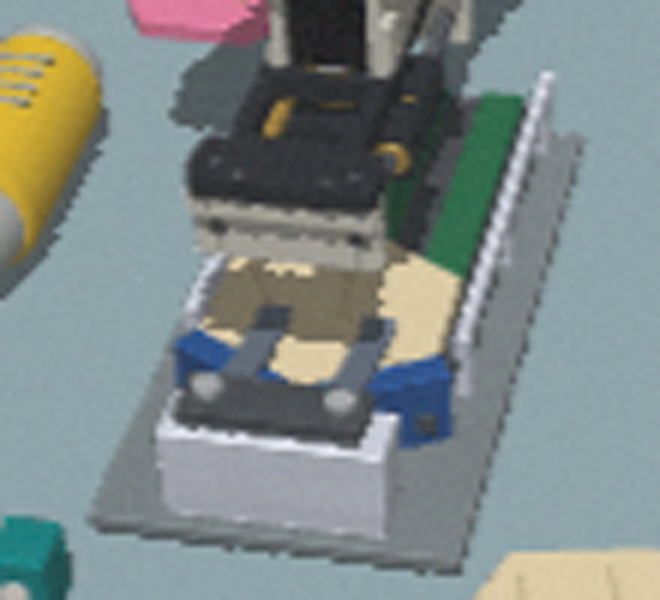

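View pics/w5.png

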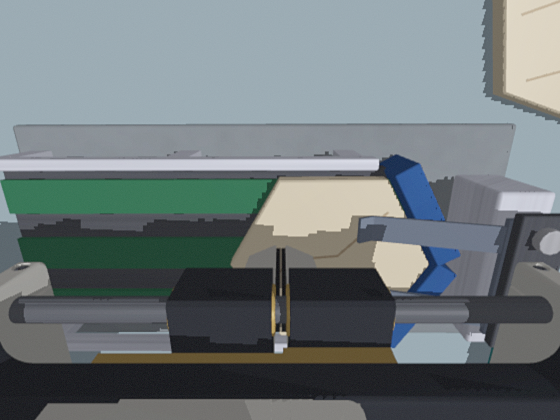

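The tile stopped solid at 117.5 mm of travel. In the wrist view its edge is flush with the far V face from (187,392) to (262,425), and the sideways force is about 0, so both faces bear. I'll ease the forward push, then lift straight up.

Call:
{"method": "apply_moves", "body": {"plan": [{"tx":0,"ty":-0.001,"tz":-0.0005,"yaw":0,"grip":-1},{"tx":0,"ty":-0.002,"tz":-0.001,"yaw":0,"grip":-1},{"tx":0,"ty":-0.0023,"tz":-0.003,"yaw":0,"grip":-1},{"tx":0,"ty":-0.0025,"tz":-0.006,"yaw":0,"grip":-1},{"tx":0,"ty":-0.0025,"tz":-0.01,"yaw":0,"grip":-1},{"tx":0,"ty":-0.0025,"tz":-0.016,"yaw":0,"grip":-1},{"tx":0,"ty":-0.0025,"tz":-0.03,"yaw":0,"grip":-1},{"tx":0,"ty":-0.0025,"tz":-0.06,"yaw":0,"grip":-1}]}}

```text
time: 11.05
tool_pos: [0.5666, -0.0862, 0.0981]
tool_rot: [-3.139, -0.001, 1.614]
contact_force: [0.2, 0.3, -0.1]
opening: 0.0004
```

Call:
{"method": "apply_moves", "body": {"plan": [{"tx":0,"ty":0,"tz":-0.05,"yaw":0,"grip":-1},{"tx":-0.03,"ty":-0.01,"tz":-0.1,"yaw":0,"grip":-1},{"tx":-0.06,"ty":-0.02,"tz":-0.13,"yaw":0,"grip":-1},{"tx":-0.06,"ty":-0.02,"tz":-0.13,"yaw":0,"grip":-1},{"tx":-0.06,"ty":-0.02,"tz":-0.13,"yaw":0,"grip":-1},{"tx":-0.06,"ty":-0.02,"tz":-0.13,"yaw":0,"grip":-1}]}}

```text
time: 11.8
tool_pos: [0.5494, -0.1461, 0.2267]
tool_rot: [-3.139, -0.001, 1.615]
contact_force: [-0.4, 0.2, 0.1]
opening: 0.0004
```

Run:
```python
from h import *
o=robot.observe();print({k:np.round(v,4).tolist() for k,v in o.items() if k in('time','tool_pos','tool_rot','contact_force','torque')})
k=robot.get_calibration('wrist'); rgb,d=shot('wrist','w6'); np.save('w6.npy',d); np.savez('w6c.npz',**k)
shot('side','s6')
cv2.imwrite('pics/s6z.png',cv2.resize(cv2.imread('pics/s6.png')[190:275,250:360],None,fx=7,fy=7,interpolation=cv2.INTER_CUBIC))
```

```text
{'time': 11.8, 'tool_pos': [0.5494, -0.1461, 0.2267], 'tool_rot': [-3.1394, -0.0014, 1.6148], 'contact_force': [-0.4437, 0.2268, 0.0916], 'torque': [-0.0164, 0.0129, 0.0511]}
```

View pics/w6.png

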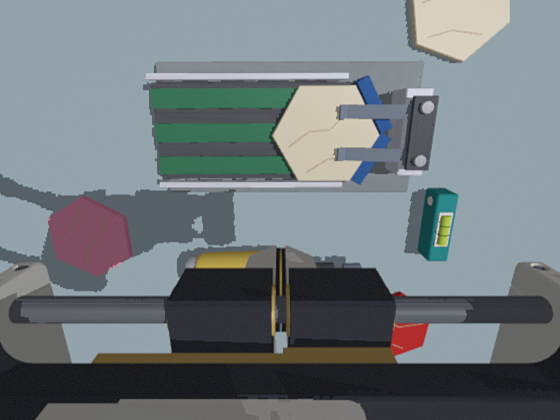

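View pics/s6z.png

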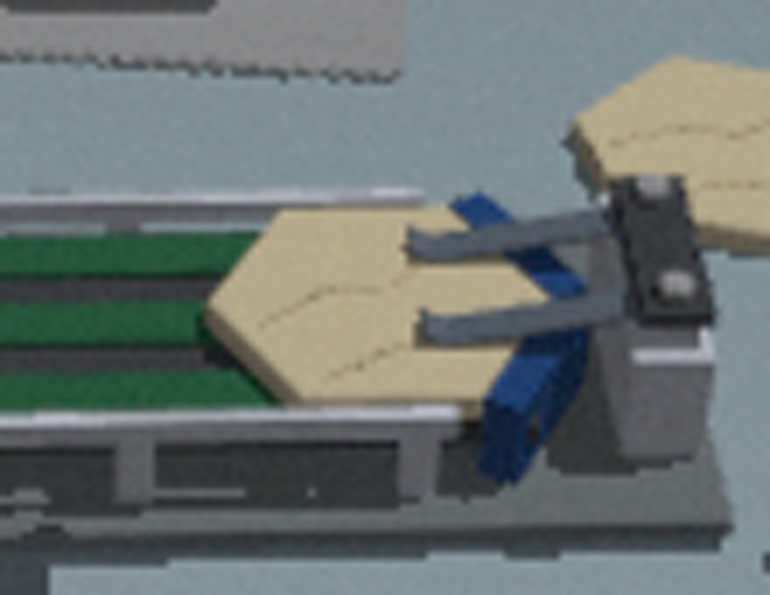

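Tile lies in the V under both tines: wrist-view left corner (134,273), right side flush against the blue. A numeric check:

Run:
```python
from h import *
c=np.load('w6c.npz');cal={k:c[k] for k in c}
s,co=np.sin(.0435),np.cos(.0435)
def q(n,r,cc,z):
    p=px2w('wrist',r,cc,z=z,cal=cal);p=[co*p[0]+s*p[1],-s*p[0]+co*p[1]];print(n,np.round(p,4))
q('tile L',134,273,.048);q('tile TL',86,297,.048);q('tile BL',182,300,.048)
q('railfarL',76,147,.046);q('railfarR',75,349,.046);q('railnL',184,159,.046);q('railnR',184,342,.046);q('tine1',111,338,.050);q('tine2',154,336,.050)
d=np.load('w6.npy');K=cal['camera_matrix']
v,u=np.mgrid[0:420,0:560];W=(np.stack([(u-K[0,2])/K[0,0]*d,(v-K[1,2])/K[1,1]*d,d],-1)-cal['t'])@cal['R']
for n,a in [('tile rear',W[125:145,285:300]),('tile mid',W[125:140,325:345]),('bed',W[125:140,200:250])]: print(n,np.round(np.median(a.reshape(-1,3),0),4))
rgb=cv2.imread('pics/w6.png')[55:200,250:440];cv2.imwrite('pics/w6z.png',cv2.resize(rgb,None,fx=4,fy=4,interpolation=cv2.INTER_CUBIC))
```

```text
tile L [ 0.5332 -0.1111]
tile TL [ 0.5582 -0.063 ]
tile BL [ 0.5633 -0.1639]
railfarL [ 0.4045 -0.0534]
railfarR [ 0.6113 -0.0524]
railnL [ 0.4028 -0.1669]
railnR [ 0.6113 -0.1667]
tine1 [ 0.6014 -0.0875]
tine2 [ 0.6018 -0.1322]
tile rear [ 0.558  -0.0874  0.0487]
tile mid [ 0.6033 -0.0828  0.0487]
bed [ 0.4841 -0.0887  0.0387]
```

View pics/w6z.png

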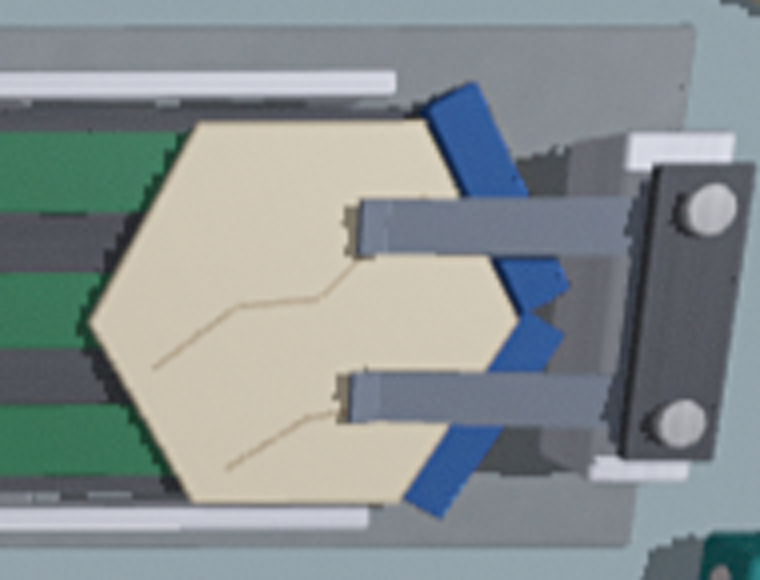

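Both front edges are flush with the V and the front corner is in its apex. The rear corner is within 1 mm of the home prediction, and the tile top is level at 48.7 mm.

```bash
python3 -c "
from cell import robot
print(robot.hand_in())"
```

```text
the job is handed in; nothing more can be done
None
```

The cream tile is loaded: it sits fully home in the blue V stop, held down by both tines of the leaf. I handed the job in just after 11.8 s, well inside the 38 s limit.

**How it went:** With the gripper closed, I pressed 28 mm behind the tile's centre until the bed sank about 8.5 mm at 15 N. I kept it pressed while sliding it about 117 mm, until it stopped solid against the V. I then eased off the forward push, lifted straight up and moved clear.

**Last checks:**
- **Seating:** Both front edges are flush with the V. The rear corner is within 1 mm of where it should be when home.
- **Level:** The tile top is flat at about 48.7 mm, which matches a bed held slightly sunk by the leaf.
- **Contact:** The force on the tool was about zero after lifting, so the robot was touching nothing.
- **Other things:** The arm never touched the drill, trowel, level block or spare tile. I checked this only by looking at the pictures and did not measure their positions.

**What went wrong or differed:**
- One early move was refused because I had left out a required value, and one look went the wrong way. Neither touched anything.
- The push rose to about 19 N forward and 35 N down at the stop, more than was needed. It came from the fingertips, not the gripper's body.
- The travel came out about 1.5 mm shorter than I had estimated, which is within the camera calibration error.

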